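# Feed the press and hold a plug home

## Task

Slide the three loose metal sleeves, standing upright on the press's ground plate and without lifting them, one by one into single file between the guide rails, until the row is closed up against the end stop and the first sleeve stands under the ram. Then take the lever of the press by its ball knob, pull it down until the lever is level, so that the ram pushes the first sleeve's black plug flush, and keep it there while the adhesive grips: finish still holding the sprung lever level, do not let it back up. Leave the bottles, tools and other things standing around where they are.

Things in the scene. Friction and masses are not known exactly. Their poses are not given: they have to be found in the camera images.
- press: Hand lever press, dark grey-green casting, on a fixed steel ground plate 300 x 490 mm, 12 mm thick. Origin: on the vertical ram axis, at bench level; the plate's top is z = +12 mm. +y runs along the feed track to its end stop, +x from the ram to the column behind. Head 140 to 212 mm above the bench, ram top 267 mm; head and column span x -45 to +104 mm, y -33 to +43 mm.
- track_mouth (a point): Mouth of the feed track, on its centre line at plate level (press frame x = 0, y = -128 mm). Two aluminium rails, 12 mm high above the plate and 10 mm wide, 48 mm apart inside, run parallel from here along the press's +y past the end stop; flared lead-ins reach out 38 mm before the mouth and are about 95 mm apart there.
- end_stop (a point): Face of the end stop at plate level on the track's centre line (press frame x = 0, y = +22 mm), 150 mm along the track from the mouth. With the row closed up the sleeve centres stand at y = 0 (under the ram), -44 and -88 mm of the press frame.
- nose: Sprung nose of the ram: round rubber-faced pad 24 mm across, facing down; origin at the centre of its underside, 77 mm above the bench with the lever up. It goes down 25 mm per radian of lever; its spring has 8 N/mm, 14 mm stroke. On a sleeve it meets the proud plug after 10 mm, pushes it 5 mm home (14 N) and bears on it with about 50 N when the lever is level.
- lever (a joint): Angle of the press lever in rad: 0 = up, at rest (48 degrees above level); 0.84 = level; mechanical limit 1.15. A return spring drives it back up: the pull needed at the knob is about 3 N at the start and about 11 N at level with a sleeve under the ram.
- lever_axis (a point): Point on the lever's hinge axis, level with the lever (press frame x = +30, y = +64, z = 175 mm). The axis is parallel to the press's y; the lever, a 12 mm steel rod, points from here towards the press's -x and upwards at rest.
- knob: Black ball knob, 32 mm in diameter, at the end of the lever; origin at the ball's centre, 170 mm from the lever's axis. In the press frame it starts at x = -83, z = 302 mm and stands at x = -140, z = 175 mm when the lever is level, always at y = +64 mm.
- sleeve_a: Aluminium sleeve, a plain upright cylinder 44 mm in diameter and 50 mm tall, 0.1 to 0.2 kg, with a black plug 34 mm across in its top standing 5 mm proud (all three are alike; any order will do). It stands loose on the ground plate beside the mouth of the track. Origin: centre of its underside (12 mm above the bench).
- sleeve_b: Aluminium sleeve, a plain upright cylinder 44 mm in diameter and 50 mm tall, 0.1 to 0.2 kg, with a black plug 34 mm across in its top standing 5 mm proud (all three are alike; any order will do). It stands loose on the ground plate beside the mouth of the track. Origin: centre of its underside (12 mm above the bench).
- sleeve_c: Aluminium sleeve, a plain upright cylinder 44 mm in diameter and 50 mm tall, 0.1 to 0.2 kg, with a black plug 34 mm across in its top standing 5 mm proud (all three are alike; any order will do). It stands loose on the ground plate beside the mouth of the track. Origin: centre of its underside (12 mm above the bench).
- plug_a (a joint): How far the plug of sleeve_a is pressed in (m): 0 = 5 mm proud, 0.005 = flush with the sleeve.
- plug_b (a joint): How far the plug of sleeve_b is pressed in (m): 0 = 5 mm proud, 0.005 = flush with the sleeve.
- plug_c (a joint): How far the plug of sleeve_c is pressed in (m): 0 = 5 mm proud, 0.005 = flush with the sleeve.
- tin: Bystander: small white tin, 48 mm across, 34 mm tall, standing on the ground plate to the far (+x) side of the track's mouth; origin under its centre.
- hexkey: Bystander: L-shaped hexagon key, 90 x 28 mm, 6 mm thick, lying on the ground plate on the robot side of the track; origin mid-way along the long leg.
- oiler: Bystander: brownish oil bottle with a red spout, 58 mm across, 162 mm tall, on the bench beyond the lever side of the press; origin under its centre.
- spraycan: Bystander: white spray can with a red cap, 64 mm across, 184 mm tall, on the bench on the lever side; origin under its centre.
- driver: Bystander: screwdriver lying on the bench; origin under its middle.
- punch: Bystander: steel drift punch, 120 mm long, 12 mm thick, lying on the bench; origin under the butt end.
- partsbox: Bystander: white cardboard parts box, 160 x 110 x 50 mm with a raised flap, on the bench; origin under its centre.
Mind the look-alikes: they are no part of the job. What is shaped like the sleeve_a but green is not meant. Leave any purple look-alike of the sleeve_b alone.

How it is judged (in metres and radians):
On the way, in this order (a step that is already met when the one before it is completed fails the run):
1. a first sleeve stands between the rails (((y of sleeve_a in the frame of press between -0.12 and 0.006 m and x of sleeve_a in the frame of press between -0.006 and 0.006 m and angle between sleeve_a's own z axis and vertical below 0.1 rad) or (y of sleeve_b in the frame of press between -0.12 and 0.006 m and x of sleeve_b in the frame of press between -0.006 and 0.006 m and angle between sleeve_b's own z axis and vertical below 0.1 rad) or (y of sleeve_c in the frame of press between -0.12 and 0.006 m and x of sleeve_c in the frame of press between -0.006 and 0.006 m and angle between sleeve_c's own z axis and vertical below 0.1 rad))), for 0.1 s.
2. a second sleeve has joined it ((((y of sleeve_a in the frame of press between -0.12 and 0.006 m and x of sleeve_a in the frame of press between -0.006 and 0.006 m and angle between sleeve_a's own z axis and vertical below 0.1 rad) and (y of sleeve_b in the frame of press between -0.12 and 0.006 m and x of sleeve_b in the frame of press between -0.006 and 0.006 m and angle between sleeve_b's own z axis and vertical below 0.1 rad)) or ((y of sleeve_a in the frame of press between -0.12 and 0.006 m and x of sleeve_a in the frame of press between -0.006 and 0.006 m and angle between sleeve_a's own z axis and vertical below 0.1 rad) and (y of sleeve_c in the frame of press between -0.12 and 0.006 m and x of sleeve_c in the frame of press between -0.006 and 0.006 m and angle between sleeve_c's own z axis and vertical below 0.1 rad)) or ((y of sleeve_b in the frame of press between -0.12 and 0.006 m and x of sleeve_b in the frame of press between -0.006 and 0.006 m and angle between sleeve_b's own z axis and vertical below 0.1 rad) and (y of sleeve_c in the frame of press between -0.12 and 0.006 m and x of sleeve_c in the frame of press between -0.006 and 0.006 m and angle between sleeve_c's own z axis and vertical below 0.1 rad)))), for 0.1 s.
3. all three stand in a closed row against the end stop, the lever still up (y of sleeve_a in the frame of press between -0.095 and 0.006 m and x of sleeve_a in the frame of press between -0.006 and 0.006 m and angle between each of sleeve_a, sleeve_b, sleeve_c's own z axis and vertical below 0.1 rad and y of sleeve_b in the frame of press between -0.095 and 0.006 m and x of sleeve_b in the frame of press between -0.006 and 0.006 m and y of sleeve_c in the frame of press between -0.095 and 0.006 m and x of sleeve_c in the frame of press between -0.006 and 0.006 m and value of joint lever below 0.25 rad), for 0.2 s.
4. the lever is pulled down to level and the first plug is home (value of joint lever between 0.7 and 0.98 rad and ((value of joint plug_a above 0.0042 m and contact force between nose and sleeve_a above 15 N and horizontal distance between sleeve_a and nose below 0.007 m) or (value of joint plug_b above 0.0042 m and contact force between nose and sleeve_b above 15 N and horizontal distance between sleeve_b and nose below 0.007 m) or (value of joint plug_c above 0.0042 m and contact force between nose and sleeve_c above 15 N and horizontal distance between sleeve_c and nose below 0.007 m))), for 0.3 s.
At the end, for the whole second after the job is handed in: The robot still holds the knob (over 3 N), the lever steady within 8 degrees of level; the first plug is within 0.8 mm of flush under more than 15 N from the nose; all three sleeves stand upright between the rails, closed up to the end stop with at most 7 mm of gaps in all (all of step 4 and y of sleeve_a in the frame of press between -0.095 and 0.006 m and x of sleeve_a in the frame of press between -0.006 and 0.006 m and angle between each of sleeve_a, sleeve_b, sleeve_c's own z axis and vertical below 0.1 rad and y of sleeve_b in the frame of press between -0.095 and 0.006 m and x of sleeve_b in the frame of press between -0.006 and 0.006 m and y of sleeve_c in the frame of press between -0.095 and 0.006 m and x of sleeve_c in the frame of press between -0.006 and 0.006 m and contact force between any of the fingers, the arm and knob above 3 N and velocity of joint lever between -0.1 and 0.1 rad/s); the arm keeps its last pose, push and grip.
It fails at once if a sleeve is lifted more than 12 mm off the plate (height (world z) of any of sleeve_a, sleeve_b, sleeve_c above 0.024 m).
It fails at once if a sleeve is tipped over (angle between any of sleeve_a, sleeve_b, sleeve_c's own z axis and vertical above 0.5 rad).
It fails at once if something else on the bench or plate is pushed away by more than 30 mm (distance of any of tin, hexkey, oiler, spraycan, driver, punch, partsbox from where it was at the start of the episode above 0.03 m).
It also fails if it takes over 67 s, if anything falls off the work surface, if the arm or the gripper's body presses on something with over 40 N, if the wrist force passes 120 N, or if a joint passes its speed limit or range.

## Robot

A 6-joint arm with a two-finger parallel gripper is mounted at the origin on the work surface. World frame = base frame: x ahead of the robot, y to its left, z up, the work surface at z = 0. Lengths are in m, angles in degrees, forces in N, time in s.
With the tool pointing down it reaches from about 0.3 to 0.75 m from the base axis. Payload 8.5 kg.
Tool frame: the origin (TCP) lies midway between the tips of the shut fingers; the grasp point (between the pads) lies 19 mm behind it; z points along the fingers, y is the line along which they close (so a half turn about z gives the same grasp; the last joint's range is limited). The gripper opens to 85 mm and grips with 20 to 120 N. Pads are 22 mm wide; open, the fingers measure 114 mm over their backs; the gripper's body (76 mm by 85 mm) begins 54 mm behind the grasp point. The pads swing forward as they close: fully open they stand 13 mm farther back than shut.
Start: joints at [61.175, 21.807, 74.336, -0, 83.858, -12.336], TCP at [0.156, 0.527, 0.231] pointing down, gripper open.
Joint ranges: [-178.18, 178.18], [-50.72, 133.34], [12.68, 142.11], [-81.47, 261.47], [9.98, 163.14], [-165.26, 165.26]. Speed limits (degrees/s): [136.94, 136.94, 180, 180, 180, 180].

## Interface

Orientations are given as a 3x3 rotation matrix whose columns are the frame's x, y, z axes.
In Python, from rig import env gives the robot as it stands. The module is installed in compiled form; this text tells all that it offers.
- The arm moves only by the tool jog_arm, never from a script. Its argument "targets" is a list of rows, each a list of 6 numbers: the shift along the tool's x, y, z in cm, then the turn, a rotation vector about the tool's x, y, z in degrees. A call has 1 to 8 rows; each row is the pose to reach, as a shift and turn from the pose commanded when the call began, along the tool's axes at that moment; what a row does not reach only later rows make up. A row lasts 1/12 s, in which the tool goes at most 41.7 mm and 7.16 degrees, less where a joint would pass 70% of its speed; a pose out of reach is approached as far as the arm can. A call with a gripper value outside its range is refused whole. "hand" is the opening, from 0 (shut) to 1 (fully open), set as the call begins (left out, the last holds). The fingers move at their own pace and stop on an object; "newtons" is the grip in N (left out, the last holds). Time passes only in rows, so rows that repeat a pose let the fingers close. It gives the time, the measured TCP pose, the force, the opening and the grip force at its end, in the units of the state.
- env.observe(): the state, without advancing time (a new reading comes with each control period).
- env.get_image(name): name is "side" or "top" or "wrist"; returns a dict with "frame" (384x512x3 uint8, red, green, blue), "depth" (384x512 float32, m along the optical axis (not along the pixel's ray), 0 where there is no reading), "fovy" (degrees; the focal length in pixels is half the picture's height over the tangent of half this angle, whatever the lens; pixels are square), "cx", "cy" (the principal point, pixels), "cam_to_world" (4x4, takes a point from camera to world coordinates). Camera axes: x right, y down, z forward; pixel columns grow to the right and rows downward; lengths in m; the calibration is good to about 2 mm. A picture is of the moment at which its call begins.
- env.close_job(): hands the job in; it is judged then, once.
Trained networks look in the newest picture that a camera, given by its name, has taken for a name from the list of things; names that differ only in an ending like _2 or _b are one class to them, and where a whole thing is asked for, a point or a joint stands for the part that bears it (a point fixed in the world has none). Each returns a list of dicts, best first, with "score" (0 to 1); they miss things now and then, are a little off and sometimes report something else, mostly with a low value. They report only what shows in the picture. A call takes as long as a camera call. They do not tell look-alikes from the thing itself.
- env.regions_of(camera, target): "pixels" (384x512 bool, what is visible of it) and "point" ([row, column] in pixels, amid what is visible of it).
The state is a dict: "time_s": time; "q": joint angles; "qvel": joint speeds; "joint_efforts": joint torques, N m; "position": TCP position; "tool_rot": TCP orientation; "ft_force": force on the tool from outside, world axes, zero at the start; "wrist_torque": the same for the moment, N m; "grip_width": finger opening in m; "gripper_force": force on a finger pad.
Only numpy, scipy, OpenCV 4.12 (cv2) and the standard library are available. Lean on these libraries where they do the work, as an engineer would, in place of code of your own. Each camera call takes 0.05 s, during which the arm holds its last target. There are 200 camera calls.

## Working session

There is one attempt and no reset: what is moved stays moved. The work goes in short steps, Python scripts to look and compute and a tool call to move; the robot and the scene stay as the last step left them, time stands still between calls to the robot, and variables do not carry over. Pictures are saved under pics/ and viewed, at most 10 in all, crops included, and the job is handed in when it is done.

Besides the shell and the picture viewer there is one more tool, called by a JSON object that holds its "fn" and its "kwargs". jog_arm: Moves the arm, as the interface text tells. Its arguments: {"type":"object","properties":{"targets":{"type":"array","items":{"type":"array","items":{"type":"number"}}},"hand":{"type":"number"},"newtons":{"type":"number"}},"required":["targets"]}

```bash
mkdir -p pics
cat > h.py <<'E'
import numpy as np, cv2
from rig import env
def pts(im):
    f=192/np.tan(np.radians(im["fovy"])/2); d=im["depth"]
    v,u=np.mgrid[:384,:512]
    P=np.stack([(u-im["cx"])/f*d,(v-im["cy"])/f*d,d],-1)
    T=np.array(im["cam_to_world"]); return P@T[:3,:3].T+T[:3,3]
def proj(im,p):
    f=192/np.tan(np.radians(im["fovy"])/2); T=np.array(im["cam_to_world"])
    c=T[:3,:3].T@(np.array(p)-T[:3,3]); return c[0]/c[2]*f+im["cx"],c[1]/c[2]*f+im["cy"]
E
python3 - <<'E'
from h import *
out=[]
for n in ["top","side"]:
    im=env.get_image(n); P=pts(im); cv2.imwrite(f"pics/{n}0.png",im["frame"][...,::-1]); np.savez(n+"0.npz",P=P,**im)
    for t in ["press","sleeve_a","knob","tin","hexkey","lever","nose","oiler","spraycan"]:
        for r in env.regions_of(n,t)[:5]:
            m=r["pixels"]&(im["depth"]>0); q=P[m]
            print(n,t,round(r["score"],2),np.round(r["point"]),m.sum(), np.median(q,0).round(3) if len(q) else "", im["frame"][m].mean(0).round() if len(q) else "")
print(env.observe())
E
```

```text
top press 0.78 [173. 246.] 13226 [ 0.551 -0.019  0.012] [84. 80. 74.]
top press 0.66 [175. 379.] 1954 [ 0.555 -0.446  0.049] [168. 165. 151.]
top sleeve_a 0.73 [235. 287.] 153 [ 0.345 -0.151  0.053] [127.  78. 126.]
top sleeve_a 0.65 [163. 283.] 182 [ 0.574 -0.13   0.063] [103.  99.  96.]
top sleeve_a 0.65 [221. 355.] 198 [ 0.412 -0.367  0.051] [ 84. 119.  68.]
top sleeve_a 0.53 [186. 306.] 218 [ 0.504 -0.21   0.062] [102.  97.  93.]
top sleeve_a 0.52 [200. 277.] 165 [ 0.464 -0.126  0.064] [108. 104. 101.]
top tin 0.71 [134. 256.] 165 [ 0.668 -0.048  0.044] [163. 161. 157.]
top hexkey 0.38 [199. 221.] 51 [0.469 0.063 0.016] [74. 69. 63.]
top lever 0.58 [156. 178.] 342 [0.567 0.165 0.242] [98. 89. 80.]
top oiler 0.87 [152. 137.] 415 [0.593 0.305 0.113] [103.  72.  42.]
top spraycan 0.72 [121. 154.] 598 [0.686 0.261 0.149] [125. 104.  94.]
top spraycan 0.43 [199. 220.] 29 [0.47  0.066 0.017] [72. 67. 62.]
top spraycan 0.16 [174. 248.] 13179 [ 0.552 -0.018  0.012] [84. 80. 74.]
side press 0.7 [238. 290.] 10987 [ 0.569 -0.035  0.015] [84. 84. 78.]
side sleeve_a 0.79 [326. 252.] 261 [ 0.4
[... 974 characters left out ...]
8.38581613e+01, -1.23359164e+01]), 'qvel': array([-0.04947204, -0.10578986,  0.00875296,  0.04950272,  0.03321266,
       -0.00574402]), 'joint_efforts': array([-1.89066508e-03, -4.48335564e+01, -2.31473458e+01, -2.78293592e-04,
        4.18707359e-04,  1.90093488e-06]), 'position': array([0.15611024, 0.52736134, 0.23131253]), 'tool_rot': array([[-9.58868929e-01,  2.83849215e-01, -1.78801527e-05],
       [ 2.83849215e-01,  9.58868929e-01, -2.23695996e-05],
       [ 1.07951296e-05, -2.65247813e-05, -1.00000000e+00]]), 'ft_force': array([0.60954233, 0.06286013, 0.30841998]), 'wrist_torque': array([ 0.02809531, -0.02176189,  0.02497363]), 'gripper_force': 0.0, 'grip_width': 0.08531241676504314}
```

Run:
```python
import numpy as np,cv2
for n,(r0,r1,c0,c1) in dict(top=(90,280,120,400),side=(100,345,200,400)).items():
    f=np.load(n+"0.npz")["frame"][r0:r1,c0:c1,::-1]
    s=min(800/f.shape[1],600/f.shape[0]); cv2.imwrite(f"pics/{n}crop.png",cv2.resize(f,None,fx=s,fy=s,interpolation=cv2.INTER_CUBIC)); print(n,s)
d=np.load("top0.npz"); P=d["P"]; 
z=P[...,2]; ok=d["depth"]>0
# plate mask
m=ok&(abs(z-0.012)<0.004)&(P[...,0]>0.35)&(P[...,0]<0.8)&(abs(P[...,1])<0.35)
n,l,s,_=cv2.connectedComponentsWithStats(m.astype(np.uint8)); k=1+s[1:,4].argmax()
q=P[l==k][:,:2].astype(np.float32); print(len(q),cv2.minAreaRect(q*1000)); print(cv2.boxPoints(cv2.minAreaRect(q*1000)))
# rails at z~24
m=ok&(abs(z-0.024)<0.003)&(P[...,0]>0.4)&(P[...,0]<0.72)&(abs(P[...,1])<0.3)
n,l,s,_=cv2.connectedComponentsWithStats(m.astype(np.uint8))
for k in range(1,n):
    if s[k,4]>15:
        q=P[l==k]; c=q[:,:2].mean(0); w=np.linalg.svd(q[:,:2]-c)[2][0]; print(s[k],c.round(4),np.degrees(np.arctan2(w[1],w[0])).round(1),q[:,:2].min(0).round(3),q[:,:2].max(0).round(3))
```

```text
top 2.857142857142857
side 2.4489795918367347
8399 ((554.8314208984375, -34.239715576171875), (492.57135009765625, 299.6827392578125), 86.1668701171875)
[[ 388.86084 -269.95743]
 [ 687.87317 -289.99146]
 [ 720.802    201.478  ]
 [ 421.78967  221.51202]]
[219 129   7  10  26] [0.6724 0.0606] 177.0 [0.66 0.05] [0.689 0.07 ]
[246 148  15   9  38] [ 0.6171 -0.0408] 116.7 [ 0.604 -0.065] [ 0.631 -0.02 ]
[214 150  31   6  64] [0.6132 0.036 ] -94.8 [ 0.606 -0.013] [0.621 0.084]
[194 166  12   4  24] [0.5624 0.1302] -92.2 [0.557 0.111] [0.567 0.146]
[209 168  22   5  45] [0.5572 0.0645] -91.5 [0.551 0.03 ] [0.562 0.098]
[248 174  11   8  26] [ 0.5361 -0.0446] -121.9 [ 0.524 -0.06 ] [ 0.546 -0.028]
```

View pics/topcrop.png

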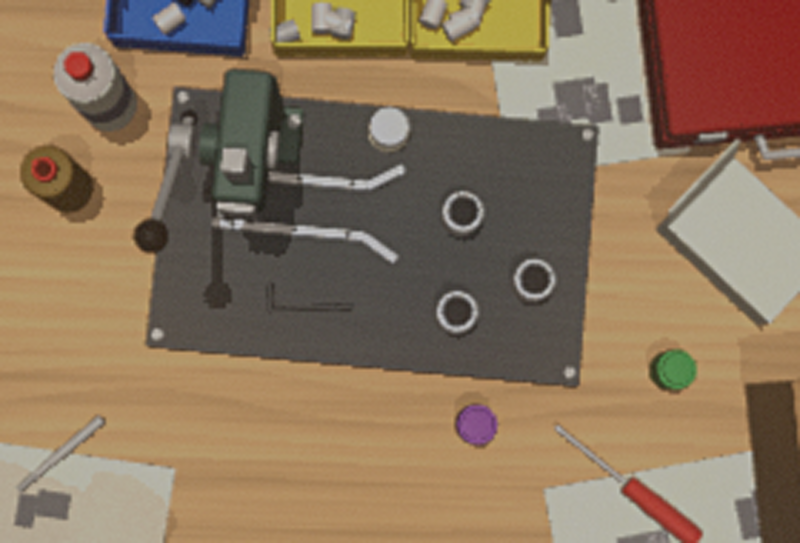

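View pics/sidecrop.png

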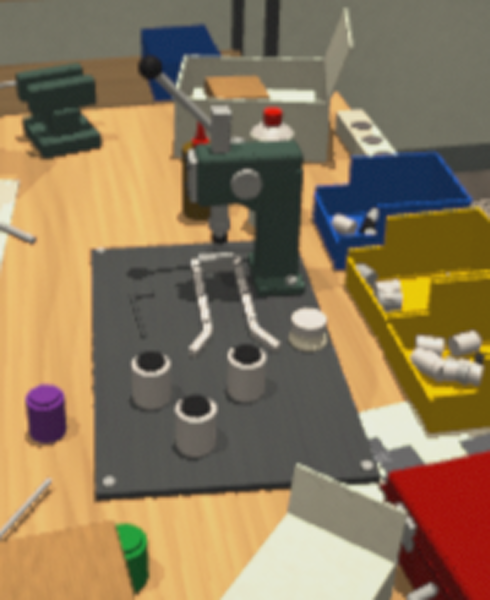

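Top crop: silver sleeves with black plugs at crop px (462,212), (535,279) and (457,312), which are full-picture (col,row) (282,164), (307,188) and (280,199). The look-alikes are purple at crop (477,425) and green at (675,370). The white tin is at (390,128). I choose the three silver ones on the plate. In the side crop they are at (247,372), (196,425) and (151,380), and the knob is at (150,67).

```bash
cat >> h.py <<'E'
EX=np.array([.9978,-.0668,0]); EY=np.array([.0668,.9978,0]); O=np.array([.5891,.1049,0])
R=np.stack([EX,EY,[0,0,1]],1)
def to_press(p): return (np.array(p)-O)@R
def shift(p,yaw=None):
    "cm in tool axes to press-frame TCP target p; turn about tool z to reach world yaw of tool x"
    s=env.observe(); T=np.array(s["tool_rot"]); w=O+R@np.array(p)
    print("t",round(s["time_s"],2),"now",to_press(s["position"]).round(4),"shift",((w-s["position"])@T*100).round(2),
      "turn",None if yaw is None else round(np.degrees(np.arctan2(T[1,0],T[0,0]))-yaw,2))
E
python3 - <<'E'
from h import *
for n in ["top","side"]:
    d=np.load(n+"0.npz"); P=d["P"]; Q=to_press(P); z=P[...,2]
    m=((z>.056)&(z<.075)&(Q[...,1]<-.18)&(Q[...,1]>-.4)&(Q[...,0]>-.2)&(Q[...,0]<.05)&(d["depth"]>0)).astype(np.uint8)
    k,l,s,c=cv2.connectedComponentsWithStats(m)
    for i in range(1,k):
        if s[i,4]>40:
            q=Q[l==i]; (cx,cy),r=cv2.minEnclosingCircle((q[:,:2]*1000).astype(np.float32)); print(n,s[i,4],round(cx,1),round(cy,1),round(r,1))
    from scipy.optimize import least_squares
    K=np.array([-.083,.064,.302]); m=(np.linalg.norm(Q-K,axis=-1)<.03)&(d["depth"]>0)&(d["frame"].max(-1)<75); q=Q[m]
    if len(q)>10: print(n,"knob",len(q),least_squares(lambda c:np.linalg.norm(q-c,axis=1)-.016,K,loss="soft_l1",f_scale=.003).x.round(4))
    for lo,hi in [(-.05,-.01),(.01,.05)]:
        m=(abs(z-.024)<.003)&(Q[...,0]>lo)&(Q[...,0]<hi)&(Q[...,1]>-.12)&(Q[...,1]<.03)&(d["depth"]>0); q=Q[m]
        if len(q)>8: print(n,"rail",len(q),np.polyfit(q[:,1],q[:,0],1).round(4),q[:,0].min().round(4),q[:,0].max().round(4))
shift((0,-.29,.2),86.2)
E
```

```text
top 151 3.7 -236.3 21.8
top 153 -63.6 -321.7 21.9
top 150 -106.8 -239.4 21.5
top knob 103 [-0.0825  0.061   0.3012]
top rail 90 [-0.004  -0.0298] -0.0438 -0.0238
top rail 69 [0.0319 0.031 ] 0.0115 0.0479
side 148 0.1 -239.7 23.4
side 152 -108.3 -242.9 23.2
side 176 -65.4 -327.1 22.9
side knob 78 [-0.0854  0.0598  0.3037]
side rail 71 [ 0.0424 -0.0278] -0.036 -0.011
side rail 81 [0.0193 0.0297] 0.0129 0.0499
t 1.0 now [-0.4603  0.3926  0.2313] shift [-59.87 -56.51   3.13] turn 77.31
```

{"fn": "jog_arm", "kwargs": {"targets": [[-20, -20, 0, 0, 0, 50], [-20, -20, 0, 0, 0, 50], [-20, -20, 0, 0, 0, 50], [-20, -20, 0, 0, 0, 50], [-20, -20, 0, 0, 0, 50], [-20, -20, 0, 0, 0, 50], [-20, -20, 0, 0, 0, 50], [-20, -20, 0, 0, 0, 50]], "hand": 0.28, "newtons": 20}}

```text
time_s: 1.67
position: [0.2933, 0.2752, 0.2315]
tool_rot: [[-0.388, 0.922, 0.001], [0.922, 0.388, -0.001], [-0.001, 0.001, -1.0]]
ft_force: [-0.2, 0.2, 0.9]
grip_width: 0.0242
gripper_force: 0.0
```

```bash
python3 -c "
from h import *
shift((0,-.29,.2),86.2); print(env.observe()['grip_width'])"
```

```text
t 1.67 now [-0.3065  0.1501  0.2315] shift [-53.08   7.64   3.23] turn 26.64
0.024244088181179034
```

{"fn": "jog_arm", "kwargs": {"targets": [[-27, 4, 0, 0, 0, 26.6], [-27, 4, 0, 0, 0, 26.6], [-27, 4, 0, 0, 0, 26.6], [-27, 4, 0, 0, 0, 26.6], [-27, 4, 0, 0, 0, 26.6], [-27, 4, 0, 0, 0, 26.6], [-27, 4, 0, 0, 0, 26.6]]}}

```text
time_s: 2.25
position: [0.4373, 0.0442, 0.2313]
tool_rot: [[0.055, 0.998, 0.001], [0.998, -0.055, -0.001], [-0.001, 0.001, -1.0]]
ft_force: [0.3, 0.5, -0.3]
grip_width: 0.0236
gripper_force: 0.0
```

```bash
python3 -c "
from h import *
shift((0.002,-.29,.2),86.2)"
```

```text
t 2.25 now [-0.1474 -0.0707  0.2313] shift [-22.09  14.68   3.16] turn 0.62
```

{"fn": "jog_arm", "kwargs": {"targets": [[-22, 14.7, 2, 0, 0, 0.6], [-22, 14.7, 2, 0, 0, 0.6], [-22, 14.7, 2, 0, 0, 0.6], [-22, 14.7, 2, 0, 0, 0.6], [-22, 14.7, 2, 0, 0, 0.6], [-22, 14.7, 2, 0, 0, 0.6], [-22, 14.7, 2, 0, 0, 0.6], [-22, 14.7, 2, 0, 0, 0.6]]}}

```text
time_s: 2.92
position: [0.5716, -0.1832, 0.2098]
tool_rot: [[0.067, 0.998, -0.001], [0.998, -0.067, 0.0], [0.0, -0.001, -1.0]]
ft_force: [0.2, 0.0, 0.2]
grip_width: 0.0238
gripper_force: 0.0
```

Run:
```python
from h import *
im=env.get_image("wrist"); cv2.imwrite("pics/w1.png",im["frame"][...,::-1])
P=pts(im); Q=to_press(P); z=P[...,2]
m=((z>.056)&(z<.075)&(Q[...,1]<-.18)&(im["depth"]>0)).astype(np.uint8)
k,l,s,c=cv2.connectedComponentsWithStats(m)
for i in range(1,k):
    if s[i,4]>200:
        q=Q[l==i]; print(s[i],cv2.minEnclosingCircle((q[:,:2]*1000).astype(np.float32)))
for lo,hi in [(-.045,-.015),(.015,.045)]:
    m=(abs(z-.024)<.003)&(Q[...,0]>lo)&(Q[...,0]<hi)&(Q[...,1]>-.12)&(Q[...,1]<-.02)&(im["depth"]>0); q=Q[m]
    if len(q)>8: print("rail",len(q),np.polyfit(q[:,1],q[:,0],1).round(4),np.percentile(q[:,0],[2,98]).round(4))
shift((0.002,-.29,.032),86.2)
```

```text
[ 231   98   48   49 1843] ((3.7731845378875732, -239.03053283691406), 21.89327049255371)
[ 109  101   50   49 1891] ((-106.12016296386719, -241.6665802001953), 21.902576446533203)
[ 164  188   45   43 1501] ((-63.02029037475586, -323.29803466796875), 22.0086727142334)
[ 412  294  100   26 1227] ((228.5322265625, -429.0635681152344), 52.381587982177734)
t 2.97 now [ 0.0009 -0.2867  0.2103] shift [-0.34  0.13 17.83] turn 0.06
```

View pics/w1.png

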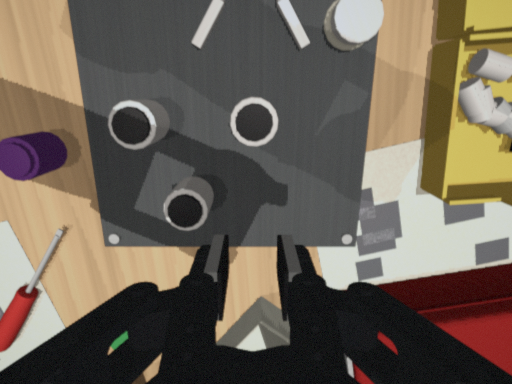

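Run:
```python
from h import *
im=env.get_image("wrist"); P=pts(im); Q=to_press(P); z=P[...,2]
for lo,hi in [(-.07,-.015),(.015,.07)]:
    m=(abs(z-.024)<.003)&(Q[...,0]>lo)&(Q[...,0]<hi)&(Q[...,1]>-.18)&(Q[...,1]<-.12)&(im["depth"]>0)&(im["frame"].min(-1)>110)
    q=Q[m]; print(len(q),np.polyfit(q[:,1],q[:,0],1).round(4),[np.polyval(np.polyfit(q[:,1],q[:,0],1),y).round(4) for y in(-.166,-.14)],q[:,1].min().round(4),np.percentile(q[:,0],[0,100]).round(4))
```

```text
578 [0.5835 0.0482] [np.float64(-0.0486), np.float64(-0.0335)] -0.1722 [-0.0553 -0.0241]
603 [-0.5828 -0.0473] [np.float64(0.0495), np.float64(0.0343)] -0.1719 [0.0245 0.056 ]
```

{"fn": "jog_arm", "kwargs": {"targets": [[-0.5, 0.25, 8, 0, 0, 0], [-0.5, 0.25, 13, 0, 0, 0], [-0.5, 0.25, 17.5, 0, 0, 0], [-0.5, 0.25, 17.5, 0, 0, 0], [-0.5, 0.25, 17.5, 0, 0, 0], [-0.5, 0.25, 17.5, 0, 0, 0]]}}

```text
time_s: 3.52
position: [0.5715, -0.1838, 0.0349]
tool_rot: [[0.063, 0.998, -0.004], [0.998, -0.063, 0.002], [0.002, -0.004, -1.0]]
ft_force: [0.0, -1.0, 0.0]
grip_width: 0.0238
gripper_force: 0.0
```

```bash
echo 'O=O-.0035*EY+.0005*EX' >> h.py; python3 -c "
from h import *
shift((0,-.13,.034),86.17)"
```

```text
t 3.52 now [ 0.0012 -0.2857  0.0349] shift [15.57 -0.06  0.13] turn 0.22
```

{"fn": "jog_arm", "kwargs": {"targets": [[1, 0.1, 0, 0, 0, 0], [2, 0.1, 0, 0, 0, 0], [3.2, 0.1, 0, 0, 0, 0], [4.5, 0.1, 0, 0, 0, 0], [5.8, 0, 0, 0, 0, 0], [7, 0, 0, 0, 0, 0], [8, 0, 0, 0, 0, 0], [8, 0, 0, 0, 0, 0]]}}

```text
time_s: 4.18
position: [0.5776, -0.1033, 0.0364]
tool_rot: [[0.062, 0.998, -0.001], [0.998, -0.062, 0.001], [0.001, -0.001, -1.0]]
ft_force: [-0.6, 0.4, -0.6]
grip_width: 0.0243
gripper_force: 0.0
```

Run:
```python
from h import *
im=env.get_image("wrist"); cv2.imwrite("pics/w2.png",im["frame"][...,::-1])
P=pts(im); Q=to_press(P); z=P[...,2]
m=((z>.056)&(z<.075)&(Q[...,1]<.05)&(im["depth"]>0)).astype(np.uint8)
k,l,s,c=cv2.connectedComponentsWithStats(m)
for i in range(1,k):
    if s[i,4]>200: print(s[i],cv2.minEnclosingCircle((Q[l==i][:,:2]*1000).astype(np.float32)))
shift((0,-.13,.034),86.17)
```

```text
[  189   155   128   167 10990] ((3.073021650314331, -185.87046813964844), 33.4339485168457)
[   0  292   65   79 3139] ((-102.63610076904297, -232.9427947998047), 18.011367797851562)
t 4.23 now [ 0.0021 -0.2061  0.0363] shift [ 7.61 -0.18  0.23] turn 0.23
```

View pics/w2.png

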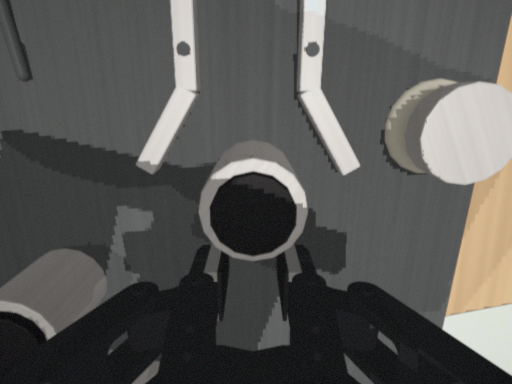

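{"fn": "jog_arm", "kwargs": {"targets": [[1, -0.1, 0, 0, 0, 0.2], [2, -0.2, 0, 0, 0, 0.2], [3, -0.2, 0, 0, 0, 0.2], [4, -0.2, 0, 0, 0, 0.2], [5, -0.2, 0, 0, 0, 0.2], [6, -0.2, 0, 0, 0, 0.2], [7, -0.2, 0, 0, 0, 0.2], [7.6, -0.2, 0, 0, 0, 0.2]]}}

```text
time_s: 4.9
position: [0.5806, -0.0282, 0.0363]
tool_rot: [[0.067, 0.998, -0.0], [0.998, -0.067, 0.0], [0.0, -0.0, -1.0]]
ft_force: [0.7, -1.0, 0.6]
grip_width: 0.0239
gripper_force: 0.4
```

{"fn": "jog_arm", "kwargs": {"targets": [[0, 0, 0, 0, 0, 0], [0, 0, 0, 0, 0, 0], [-3, 0, 0, 0, 0, 0], [-3, 0, -2, 0, 0, 0], [-3, 0, -6, 0, 0, 0], [-3, 0, -8, 0, 0, 0]]}}

```text
time_s: 5.4
position: [0.5794, -0.0609, 0.1195]
tool_rot: [[0.069, 0.998, 0.003], [0.998, -0.069, -0.001], [-0.001, 0.003, -1.0]]
ft_force: [0.2, -0.5, 0.6]
grip_width: 0.0239
gripper_force: 0.0
```

Run:
```python
from h import *
im=env.get_image("wrist"); cv2.imwrite("pics/w3.png",im["frame"][...,::-1])
P=pts(im); Q=to_press(P); z=P[...,2]
m=((z>.052)&(z<.075)&(Q[...,1]<.05)&(im["depth"]>0)).astype(np.uint8)
k,l,s,c=cv2.connectedComponentsWithStats(m)
for i in range(1,k):
    if s[i,4]>200: print(s[i],cv2.minEnclosingCircle((Q[l==i][:,:2]*1000).astype(np.float32)))
shift((-.106,-.238,.115),86.17)
```

```text
[ 215   78   71   72 3951] ((0.5908830165863037, -100.097412109375), 21.985876083374023)
[  78  273   56   43 1233] ((-108.17472839355469, -234.98565673828125), 21.80820083618164)
t 5.45 now [ 0.0023 -0.1626  0.1226] shift [ -7.56 -10.82   0.68] turn -0.12
```

{"fn": "jog_arm", "kwargs": {"targets": [[-7.6, -10.8, 0, 0, 0, 0], [-7.6, -10.8, 0, 0, 0, 0], [-7.6, -10.8, 0, 0, 0, 0], [-7.6, -10.8, 0, 0, 0, 0], [-7.6, -10.8, 0, 0, 0, 0], [-7.6, -10.8, 0, 0, 0, 0], [-7.6, -10.8, 4, 0, 0, 0], [-7.6, -10.8, 8, 0, 0, 0]], "hand": 1}}

```text
time_s: 6.12
position: [0.4683, -0.1285, 0.0367]
tool_rot: [[0.067, 0.998, 0.006], [0.998, -0.067, -0.003], [-0.003, 0.006, -1.0]]
ft_force: [0.6, -1.5, -1.6]
grip_width: 0.0854
gripper_force: 0.0
```

Run:
```python
from h import *
print(env.observe()['grip_width']); shift((-.1065,-.238,.032),86.17); shift((0,-.2,.032),86.17)
```

```text
0.08536864299474091
t 6.12 now [-0.1054 -0.2374  0.0367] shift [-0.06 -0.11  0.47] turn 0.0
t 6.12 now [-0.1054 -0.2374  0.0367] shift [ 3.74 10.54  0.52] turn 0.0
```

{"fn": "jog_arm", "kwargs": {"targets": [[0, -0.1, 0.3, 0, 0, 0], [0, -0.1, 0.3, 0, 0, 0], [0, -0.1, 0.3, 0, 0, 0], [0, -0.1, 0.3, 0, 0, 0], [0, -0.1, 0.3, 0, 0, 0], [0, -0.1, 0.3, 0, 0, 0]], "hand": 0.4, "newtons": 20}}

```text
time_s: 6.62
position: [0.466, -0.1285, 0.0351]
tool_rot: [[0.068, 0.998, 0.004], [0.998, -0.068, -0.002], [-0.001, 0.004, -1.0]]
ft_force: [2.0, 1.9, 7.8]
grip_width: 0.0433
gripper_force: 21.5
```

{"fn": "jog_arm", "kwargs": {"targets": [[0.3, 0.8, 0, 0, 0, 0], [0.8, 2.2, 0, 0, 0, 0], [1.4, 4, 0, 0, 0, 0], [2, 5.8, 0, 0, 0, 0], [2.6, 7.5, 0, 0, 0, 0], [3.2, 9, 0, 0, 0, 0], [3.6, 10.1, 0, 0, 0, 0], [3.7, 10.6, 0, 0, 0, 0]]}}

```text
time_s: 7.28
position: [0.5739, -0.0982, 0.0351]
tool_rot: [[0.067, 0.998, 0.001], [0.998, -0.067, -0.001], [-0.001, 0.001, -1.0]]
ft_force: [-6.9, -1.8, 12.9]
grip_width: 0.0433
gripper_force: 21.9
```

Run:
```python
from h import *
im=env.get_image("wrist"); cv2.imwrite("pics/w4.png",im["frame"][...,::-1])
P=pts(im); Q=to_press(P); z=P[...,2]
m=(z>.052)&(z<.066)&(abs(Q[...,0])<.03)&(Q[...,1]>-.24)&(Q[...,1]<-.15)&(im["depth"]>0)
print(m.sum(),np.percentile(Q[m],[1,99],axis=0).round(4))
shift((0,-.2,.032),86.17)
```

```text
4828 [[-0.0284 -0.2203  0.0524]
 [ 0.0271 -0.1788  0.066 ]]
t 7.33 now [-0.0017 -0.2002  0.0352] shift [0.02 0.17 0.32] turn -0.01
```

View pics/w4.png

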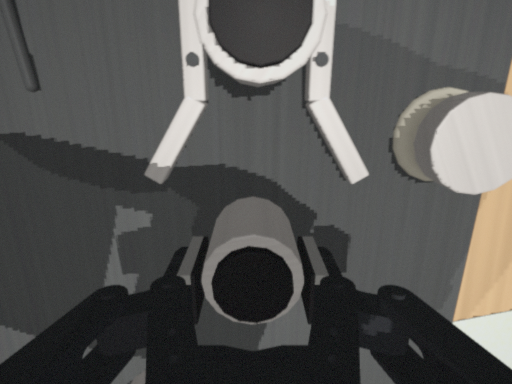

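{"fn": "jog_arm", "kwargs": {"targets": [[0, 0.1, 0, 0, 0, 0], [0, 0.1, 0, 0, 0, 0], [0, 0.1, 0, 0, 0, 0], [0, 0.1, 0, 0, 0, 0], [-2, 0.1, 0, 0, 0, 0], [-4, 0.1, 0, 0, 0, 0], [-4.6, 0.1, 0, 0, 0, 0], [-4.6, 0.1, 0, 0, 0, 0]], "hand": 1}}

```text
time_s: 8.0
position: [0.5707, -0.1456, 0.0333]
tool_rot: [[0.07, 0.998, 0.0], [0.998, -0.07, -0.0], [-0.0, 0.0, -1.0]]
ft_force: [-0.4, -0.1, 0.8]
grip_width: 0.0854
gripper_force: 0.0
```

{"fn": "jog_arm", "kwargs": {"targets": [[0, 0.05, -0.1, 0, 0, 0], [0, 0.05, -0.1, 0, 0, 0], [0, 0.05, -0.1, 0, 0, 0], [0, 0.05, -0.1, 0, 0, 0], [0, 0.05, -0.1, 0, 0, 0], [0, 0.05, -0.1, 0, 0, 0]], "hand": 0.28}}

```text
time_s: 8.5
position: [0.5714, -0.144, 0.0343]
tool_rot: [[0.067, 0.998, -0.0], [0.998, -0.067, 0.0], [0.0, -0.0, -1.0]]
ft_force: [0.5, -0.2, -0.5]
grip_width: 0.0237
gripper_force: 0.0
```

Run:
```python
from h import *
print(env.observe()['grip_width'],env.observe()['ft_force'])
im=env.get_image("wrist"); P=pts(im); Q=to_press(P); z=P[...,2]
m=((z>.056)&(z<.075)&(Q[...,1]<.05)&(im["depth"]>0)).astype(np.uint8)
k,l,s,c=cv2.connectedComponentsWithStats(m)
for i in range(1,k):
    if s[i,4]>200: print(s[i],cv2.minEnclosingCircle((Q[l==i][:,:2]*1000).astype(np.float32)))
shift((0,-.13,.036),86.17)
```

```text
0.023671142056125617 [ 0.4716811  -0.23509566 -0.51409851]
[  194   116   116   114 10062] ((-1.0115145444869995, -200.57968139648438), 21.969547271728516)
[ 189  252   37   70 1022] ((-18.461475372314453, -246.0396728515625), 13.013757705688477)
[ 280  253   37   69 1016] ((16.96368408203125, -245.74276733398438), 13.009344100952148)
t 8.55 now [-0.0016 -0.2462  0.0343] shift [11.62  0.15 -0.17] turn -0.04
```

{"fn": "jog_arm", "kwargs": {"targets": [[0.8, 0.1, 0, 0, 0, 0], [1.8, 0.15, 0, 0, 0, 0], [2.8, 0.15, 0, 0, 0, 0], [3.8, 0.15, 0, 0, 0, 0], [4.8, 0.15, 0, 0, 0, 0], [5.8, 0.15, 0, 0, 0, 0], [6.8, 0.15, 0, 0, 0, 0], [7.6, 0.15, 0, 0, 0, 0]]}}

```text
time_s: 9.22
position: [0.578, -0.0674, 0.0343]
tool_rot: [[0.067, 0.998, -0.0], [0.998, -0.067, -0.0], [-0.0, -0.0, -1.0]]
ft_force: [-0.1, -1.5, 0.4]
grip_width: 0.0241
gripper_force: 0.8
```

{"fn": "jog_arm", "kwargs": {"targets": [[0.8, 0, 0, 0, 0, 0], [1.6, 0, 0, 0, 0, 0], [2.4, 0, 0, 0, 0, 0], [3.2, 0, 0, 0, 0, 0], [4, 0, 0, 0, 0, 0], [4, 0, 0, 0, 0, 0]]}}

```text
time_s: 9.72
position: [0.5806, -0.0271, 0.0343]
tool_rot: [[0.067, 0.998, -0.0], [0.998, -0.067, 0.001], [0.001, -0.0, -1.0]]
ft_force: [0.4, 0.2, -0.5]
grip_width: 0.0237
gripper_force: 0.0
```

{"fn": "jog_arm", "kwargs": {"targets": [[-3, 0, 0, 0, 0, 0], [-3, 0, 0, 0, 0, 0], [-3, 0, -2, 0, 0, 0], [-3, 0, -6, 0, 0, 0], [-3, 0, -8, 0, 0, 0]]}}

```text
time_s: 10.13
position: [0.5794, -0.0589, 0.1174]
tool_rot: [[0.069, 0.998, 0.003], [0.998, -0.069, -0.0], [-0.0, 0.003, -1.0]]
ft_force: [0.6, 0.4, 1.0]
grip_width: 0.024
gripper_force: 0.0
```

Run:
```python
from h import *
im=env.get_image("wrist"); P=pts(im); Q=to_press(P); z=P[...,2]
m=((z>.056)&(z<.075)&(Q[...,1]<.05)&(im["depth"]>0)).astype(np.uint8)
k,l,s,c=cv2.connectedComponentsWithStats(m)
for i in range(1,k):
    if s[i,4]>200: print(s[i],cv2.minEnclosingCircle((Q[l==i][:,:2]*1000).astype(np.float32)))
shift((-.063,-.320,.115),86.17)
```

```text
[ 213    0   76  153 8833] ((1.5833983421325684, -77.9863510131836), 43.04437255859375)
t 10.18 now [ 0.0022 -0.1608  0.1206] shift [-15.93  -6.51   0.53] turn -0.08
```

{"fn": "jog_arm", "kwargs": {"targets": [[-15.9, -6.5, 0, 0, 0, 0], [-15.9, -6.5, 0, 0, 0, 0], [-15.9, -6.5, 0, 0, 0, 0], [-15.9, -6.5, 0, 0, 0, 0], [-15.9, -6.5, 0, 0, 0, 0], [-15.9, -6.5, 1, 0, 0, 0], [-15.9, -6.5, 5, 0, 0, 0], [-15.9, -6.5, 8.3, 0, 0, 0]], "hand": 1}}

```text
time_s: 10.85
position: [0.5034, -0.2119, 0.0299]
tool_rot: [[0.068, 0.998, 0.002], [0.998, -0.068, -0.001], [-0.0, 0.002, -1.0]]
ft_force: [0.4, 0.3, -0.5]
grip_width: 0.0856
gripper_force: 0.0
```

Run:
```python
from h import *
print(env.observe()['grip_width']); shift((-.0633,-.320,.035),86.17); shift((0,-.2,.034),86.17)
```

```text
0.08559538228992333
t 10.85 now [-0.0648 -0.3183  0.0299] shift [-0.17  0.15 -0.5 ] turn -0.05
t 10.85 now [-0.0648 -0.3183  0.0299] shift [11.84  6.47 -0.4 ] turn -0.05
```

{"fn": "jog_arm", "kwargs": {"targets": [[-0.1, 0.15, -0.5, 0, 0, 0], [-0.1, 0.15, -0.5, 0, 0, 0], [-0.1, 0.15, -0.5, 0, 0, 0], [-0.1, 0.15, -0.5, 0, 0, 0], [-0.1, 0.15, -0.5, 0, 0, 0], [-0.1, 0.15, -0.5, 0, 0, 0]], "hand": 0.4}}

```text
time_s: 11.35
position: [0.5056, -0.2141, 0.0383]
tool_rot: [[0.068, 0.998, 0.004], [0.998, -0.068, -0.002], [-0.001, 0.004, -1.0]]
ft_force: [1.5, 3.2, 8.5]
grip_width: 0.0428
gripper_force: 21.0
```

{"fn": "jog_arm", "kwargs": {"targets": [[0.8, 0.4, 0, 0, 0, 0], [2.4, 1.3, 0, 0, 0, 0], [4.4, 2.3, 0, 0, 0, 0], [6.4, 3.4, 0, 0, 0, 0], [8.4, 4.5, 0, 0, 0, 0], [10.2, 5.5, 0, 0, 0, 0], [11.5, 6.2, 0, 0, 0, 0], [11.9, 6.4, 0, 0, 0, 0]]}}

```text
time_s: 12.02
position: [0.5781, -0.0987, 0.0384]
tool_rot: [[0.066, 0.998, 0.003], [0.998, -0.066, -0.002], [-0.002, 0.004, -1.0]]
ft_force: [-2.1, -4.2, 6.9]
grip_width: 0.0433
gripper_force: 21.0
```

{"fn": "jog_arm", "kwargs": {"targets": [[0, 0, 0, 0, 0, 0], [0, 0, 0, 0, 0, 0], [0, 0, 0, 0, 0, 0], [0, 0, 0, 0, 0, 0], [-2, 0, 0, 0, 0, 0], [-4, 0, 0, 0, 0, 0], [-4.6, 0, 0, 0, 0, 0], [-4.6, 0, 0, 0, 0, 0]], "hand": 1}}

```text
time_s: 12.68
position: [0.5731, -0.147, 0.0363]
tool_rot: [[0.07, 0.998, 0.0], [0.998, -0.07, -0.0], [-0.0, 0.0, -1.0]]
ft_force: [0.5, -0.2, -0.3]
grip_width: 0.0855
gripper_force: 0.0
```

{"fn": "jog_arm", "kwargs": {"targets": [[0, 0, 0, 0, 0, 0], [0, 0, 0, 0, 0, 0], [0, 0, 0, 0, 0, 0], [0, 0, 0, 0, 0, 0], [0, 0, 0, 0, 0, 0], [0, 0, 0, 0, 0, 0]], "hand": 0.28}}

```text
time_s: 13.18
position: [0.5733, -0.1452, 0.0363]
tool_rot: [[0.067, 0.998, -0.0], [0.998, -0.067, 0.0], [0.0, -0.0, -1.0]]
ft_force: [0.3, -0.4, 0.5]
grip_width: 0.024
gripper_force: 0.0
```

Run:
```python
from h import *
im=env.get_image("wrist"); P=pts(im); Q=to_press(P); z=P[...,2]; cv2.imwrite("pics/w5.png",im["frame"][...,::-1])
m=((z>.056)&(z<.075)&(Q[...,1]<.05)&(im["depth"]>0)).astype(np.uint8)
k,l,s,c=cv2.connectedComponentsWithStats(m)
for i in range(1,k):
    if s[i,4]>200: print(s[i],cv2.minEnclosingCircle((Q[l==i][:,:2]*1000).astype(np.float32)))
shift((0,-.1175,.036),86.17)
```

```text
[ 200  109  115  113 9906] ((2.9869191646575928, -199.24240112304688), 21.909515380859375)
[ 189  249   38   73 1042] ((-14.5049409866333, -246.9787139892578), 12.220169067382812)
[ 280  250   37   72 1037] ((18.314010620117188, -247.37396240234375), 12.431340217590332)
t 13.23 now [ 0.0005 -0.2472  0.0364] shift [12.97 -0.06  0.04] turn -0.04
```

View pics/w5.png

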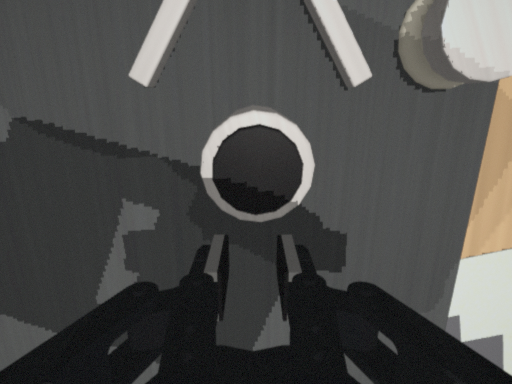

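{"fn": "jog_arm", "kwargs": {"targets": [[0.8, 0, 0, 0, 0, 0], [1.8, 0, 0, 0, 0, 0], [2.8, 0, 0, 0, 0, 0], [3.8, 0, 0, 0, 0, 0], [4.8, 0, 0, 0, 0, 0], [5.8, 0, 0, 0, 0, 0], [6.8, 0, 0, 0, 0, 0], [7.6, 0, 0, 0, 0, 0]]}}

```text
time_s: 13.9
position: [0.5784, -0.0684, 0.0363]
tool_rot: [[0.067, 0.998, -0.0], [0.998, -0.067, -0.0], [-0.0, -0.0, -1.0]]
ft_force: [-0.4, -1.5, 0.3]
grip_width: 0.0243
gripper_force: 0.6
```

{"fn": "jog_arm", "kwargs": {"targets": [[0.8, 0, 0, 0, 0, 0], [1.5, 0, 0, 0, 0, 0], [2.2, 0, 0, 0, 0, 0], [2.9, 0, 0, 0, 0, 0], [3.6, 0, 0, 0, 0, 0], [4.2, 0, 0, 0, 0, 0], [4.6, 0, 0, 0, 0, 0], [4.6, 0, 0, 0, 0, 0]]}}

```text
time_s: 14.57
position: [0.5815, -0.0228, 0.0363]
tool_rot: [[0.067, 0.998, -0.0], [0.998, -0.067, 0.001], [0.001, -0.0, -1.0]]
ft_force: [-0.2, 0.1, 0.2]
grip_width: 0.0242
gripper_force: 0.0
```

{"fn": "jog_arm", "kwargs": {"targets": [[0.2, 0, 0, 0, 0, 0], [0.4, 0, 0, 0, 0, 0], [0.5, 0, 0, 0, 0, 0], [0.6, 0, 0, 0, 0, 0], [0.7, 0, 0, 0, 0, 0], [0.7, 0, 0, 0, 0, 0]]}}

```text
time_s: 15.07
position: [0.582, -0.0168, 0.0363]
tool_rot: [[0.068, 0.998, 0.0], [0.998, -0.068, 0.0], [0.0, 0.0, -1.0]]
ft_force: [0.7, -1.4, 0.1]
grip_width: 0.024
gripper_force: 0.9
```

Run:
```python
from h import *
print(env.observe()['ft_force'])
shift((0,-.1175,.036),86.17)
```

```text
[ 0.65722439 -1.37232042  0.14387856]
t 15.07 now [ 0.0006 -0.1184  0.0363] shift [ 0.09 -0.06  0.03] turn -0.06
```

{"fn": "jog_arm", "kwargs": {"targets": [[0.1, 0, 0, 0, 0, 0], [0.2, 0, 0, 0, 0, 0], [0.2, 0, 0, 0, 0, 0]]}}

```text
time_s: 15.32
position: [0.5823, -0.0156, 0.0364]
tool_rot: [[0.068, 0.998, 0.0], [0.998, -0.068, -0.002], [-0.002, 0.0, -1.0]]
ft_force: [-0.9, -6.4, 0.0]
grip_width: 0.0237
gripper_force: 2.9
```

{"fn": "jog_arm", "kwargs": {"targets": [[0.1, 0, 0, 0, 0, 0], [0.2, 0, 0, 0, 0, 0], [0.2, 0, 0, 0, 0, 0]]}}

```text
time_s: 15.57
position: [0.5828, -0.0152, 0.0367]
tool_rot: [[0.068, 0.998, 0.001], [0.998, -0.068, -0.004], [-0.004, 0.001, -1.0]]
ft_force: [-0.8, -15.3, 0.5]
grip_width: 0.0241
gripper_force: 6.1
```

{"fn": "jog_arm", "kwargs": {"targets": [[-1.5, 0, 0, 0, 0, 0], [-3.5, 0, 0, 0, 0, 0], [-4, 0, -2, 0, 0, 0], [-4, -1, -6, 0, 0, 0], [-4, -4, -10, 0, 0, 0], [-4, -7, -12, 0, 0, 0], [-4, -9, -14, 0, 0, 0], [-4, -12, -16, 0, 0, 0]]}}

```text
time_s: 16.23
position: [0.4592, -0.0442, 0.1977]
tool_rot: [[0.068, 0.998, 0.002], [0.998, -0.068, 0.0], [0.0, 0.002, -1.0]]
ft_force: [0.4, -0.7, 0.2]
grip_width: 0.0237
gripper_force: 0.0
```

Run:
```python
from h import *
for n in ["top","side"]:
    im=env.get_image(n); P=pts(im); Q=to_press(P); z=P[...,2]
    m=(z>.056)&(z<.075)&(abs(Q[...,0])<.03)&(Q[...,1]>-.15)&(Q[...,1]<.03)&(im["depth"]>0)
    print(n,m.sum(),np.percentile(Q[m],[1,99],axis=0).round(4))
    if n=="side": cv2.imwrite("pics/s2.png",cv2.resize(im["frame"][100:300,200:400,::-1],None,fx=3,fy=3,interpolation=cv2.INTER_CUBIC))
shift((-.2,.062,.283),176.2)
```

```text
top 267 [[-0.0193 -0.1052  0.0563]
 [ 0.0223 -0.0186  0.0724]]
side 283 [[-0.0221 -0.1103  0.0565]
 [ 0.0185  0.0076  0.0718]]
t 16.33 now [-0.1215 -0.1536  0.1994] shift [21.55 -7.84 -8.41] turn -90.09
```

View pics/s2.png

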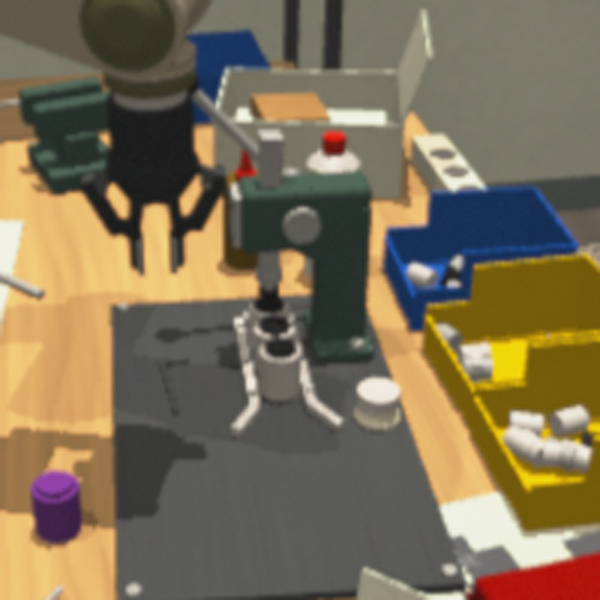

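{"fn": "jog_arm", "kwargs": {"targets": [[2, -4, -3, 0, 0, -7], [5, -7.8, -6, 0, 0, -14], [8, -7.8, -8.4, 0, 0, -21], [12, -7.8, -8.4, 0, 0, -28], [16, -7.8, -8.4, 0, 0, -35], [20, -7.8, -8.4, 0, 0, -42], [21.5, -7.8, -8.4, 0, 0, -49], [21.5, -7.8, -8.4, 0, 0, -56]], "hand": 1, "newtons": 60}}

```text
time_s: 17.0
position: [0.3964, 0.1794, 0.2799]
tool_rot: [[-0.796, 0.605, -0.001], [0.605, 0.796, 0.002], [0.002, 0.001, -1.0]]
ft_force: [-0.3, -1.0, -0.5]
grip_width: 0.0853
gripper_force: 0.0
```

{"fn": "jog_arm", "kwargs": {"targets": [[0, 0, 0, 0, 0, -34], [0, 0, 0, 0, 0, -34], [0, 0, 0, 0, 0, -34], [0, 0, 0, 0, 0, -34], [0, 0, 0, 0, 0, -34], [0, 0, 0, 0, 0, -34]]}}

```text
time_s: 17.5
position: [0.3968, 0.1756, 0.2799]
tool_rot: [[-0.998, 0.064, -0.001], [0.064, 0.998, 0.001], [0.001, 0.0, -1.0]]
ft_force: [-0.8, -0.3, 0.5]
grip_width: 0.0854
gripper_force: 0.0
```

Run:
```python
from h import *
from scipy.optimize import least_squares
K=np.array([-.083,.064,.302])
for n in ["top","side","wrist"]:
    im=env.get_image(n); Q=to_press(pts(im))
    m=(np.linalg.norm(Q-K,axis=-1)<.025)&(im["depth"]>0)&(im["frame"].max(-1)<75); q=Q[m]
    if len(q)>10: print(n,"knob",len(q),least_squares(lambda c:np.linalg.norm(q-c,axis=1)-.016,K,loss="soft_l1",f_scale=.003).x.round(4))
print(env.observe()['q'].round(1))
shift((-.084,.063,.281),176.2)
```

```text
top knob 103 [-0.0834  0.0648  0.3016]
side knob 74 [-0.085   0.0641  0.3033]
[  8.1   7.9  85.6   0.   86.5 -77.8]
t 17.65 now [-0.1972  0.061   0.2801] shift [-11.32   0.24  -0.1 ] turn -0.25
```

{"fn": "jog_arm", "kwargs": {"targets": [[-3, 0.4, -0.1, 0, 0, 0], [-6, 0.4, -0.1, 0, 0, 0], [-9, 0.4, -0.1, 0, 0, 0], [-11.3, 0.4, -0.1, 0, 0, 0], [-11.3, 0.4, -0.1, 0, 0, 0], [-11.3, 0.4, -0.1, 0, 0, 0]]}}

```text
time_s: 18.15
position: [0.5102, 0.1714, 0.2804]
tool_rot: [[-0.998, 0.07, -0.002], [0.07, 0.998, 0.0], [0.002, -0.0, -1.0]]
ft_force: [-1.1, 0.0, 0.6]
grip_width: 0.0853
gripper_force: 0.0
```

{"fn": "jog_arm", "kwargs": {"targets": [[0, 0, 0, 0, 0, 0], [0, 0, 0, 0, 0, 0], [0, 0, 0, 0, 0, 0], [0, 0, 0, 0, 0, 0], [0, 0, 0, 0, 0, 0], [0, 0, 0, 0, 0, 0]], "hand": 0.1, "newtons": 60}}

```text
time_s: 18.65
position: [0.5091, 0.1708, 0.2821]
tool_rot: [[-0.998, 0.068, 0.0], [0.068, 0.998, -0.002], [-0.0, -0.002, -1.0]]
ft_force: [-2.8, -4.8, 4.6]
grip_width: 0.0293
gripper_force: 58.8
```

Run:
```python
from h import *
im=env.get_image("side"); cv2.imwrite("pics/s3.png",cv2.resize(im["frame"][60:260,180:380,::-1],None,fx=3,fy=3,interpolation=cv2.INTER_CUBIC))
p=to_press(env.observe()['position']); shift((-.14,.064,p[2]-.127),176.2)
# arc
a0=np.radians(48); c=p-.17*np.array([-np.cos(a0),0,np.sin(a0)])
for a in np.arange(48,-1,-6):
    t=np.radians(a); d=c+.17*np.array([-np.cos(t),0,np.sin(t)])-p; print(a,(-d[0]*100).round(2),(-d[2]*100).round(2))
```

```text
t 18.7 now [-0.0847  0.0639  0.2821] shift [ 5.53  0.02 12.7 ] turn -0.13
48 -0.0 -0.0
42 1.26 1.26
36 2.38 2.64
30 3.35 4.13
24 4.16 5.72
18 4.79 7.38
12 5.25 9.1
6 5.53 10.86
0 5.62 12.63
```

View pics/s3.png

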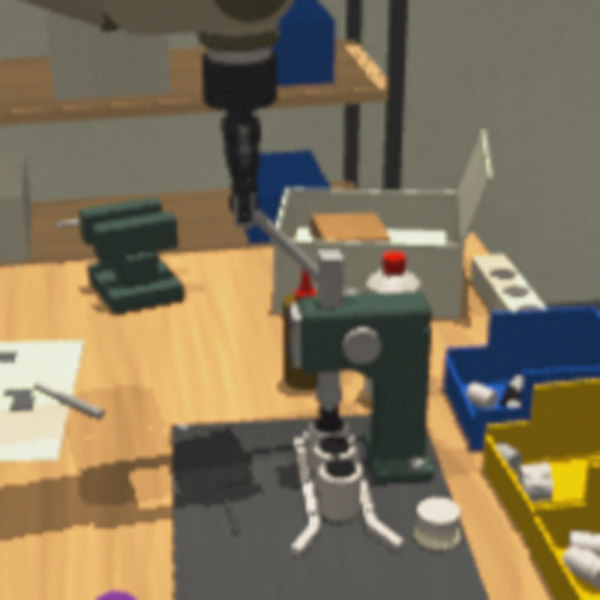

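{"fn": "jog_arm", "kwargs": {"targets": [[0.65, 0, 0.6, 0, 0, 0], [1.26, 0, 1.26, 0, 0, 0], [1.84, 0, 1.94, 0, 0, 0], [2.38, 0, 2.64, 0, 0, 0], [2.88, 0, 3.38, 0, 0, 0], [3.35, 0, 4.13, 0, 0, 0], [3.78, 0, 4.91, 0, 0, 0], [4.16, 0, 5.72, 0, 0, 0]]}}

```text
time_s: 19.37
position: [0.4684, 0.1736, 0.225]
tool_rot: [[-0.998, 0.068, 0.003], [0.068, 0.998, -0.002], [-0.003, -0.001, -1.0]]
ft_force: [0.9, -5.2, 5.5]
grip_width: 0.0292
gripper_force: 61.0
```

Run:
```python
from h import *
s=env.observe(); print(s['ft_force'],s['grip_width']); shift((-.14,.064,.156),176.2)
```

```text
[ 0.91585818 -5.20457192  5.54874387] 0.029207237501359288
t 19.37 now [-0.1255  0.064   0.225 ] shift [1.47 0.01 6.89] turn -0.11
```

{"fn": "jog_arm", "kwargs": {"targets": [[0.33, 0, 0.82, 0, 0, 0], [0.63, 0, 1.66, 0, 0, 0], [0.88, 0, 2.5, 0, 0, 0], [1.09, 0, 3.38, 0, 0, 0], [1.25, 0, 4.25, 0, 0, 0], [1.37, 0, 5.14, 0, 0, 0], [1.45, 0, 6, 0, 0, 0], [1.47, 0, 6.8, 0, 0, 0]]}}

```text
time_s: 20.03
position: [0.4528, 0.1747, 0.1569]
tool_rot: [[-0.998, 0.067, -0.0], [0.067, 0.998, -0.002], [-0.0, -0.002, -1.0]]
ft_force: [-17.6, -4.7, 15.5]
grip_width: 0.0294
gripper_force: 64.9
```

{"fn": "jog_arm", "kwargs": {"targets": [[0, 0, 0.1, 0, 0, 0], [0, 0, 0.1, 0, 0, 0], [0, 0, 0.1, 0, 0, 0], [0, 0, 0.1, 0, 0, 0], [0, 0, 0.1, 0, 0, 0], [0, 0, 0.1, 0, 0, 0]]}}

```text
time_s: 20.53
position: [0.4519, 0.1747, 0.156]
tool_rot: [[-0.998, 0.068, -0.002], [0.068, 0.998, -0.002], [0.002, -0.002, -1.0]]
ft_force: [-10.3, -6.2, 12.1]
grip_width: 0.0297
gripper_force: 65.0
```

Run:
```python
from h import *
s=env.observe(); print(s['ft_force'],s['grip_width'],s['gripper_force']); shift((-.14,.064,.156),176.2)
im=env.get_image("side"); cv2.imwrite("pics/s4.png",cv2.resize(im["frame"][60:260,180:380,::-1],None,fx=3,fy=3,interpolation=cv2.INTER_CUBIC))
Q=to_press(pts(im)); m=(im["depth"]>0)&(abs(Q[...,1]-.064)<.012)&(Q[...,0]>-.10)&(Q[...,0]<-.02)&(Q[...,2]>.13)&(Q[...,2]<.35); q=Q[m]
print(m.sum()); 
if m.sum()>5: print(np.polyfit(q[:,0],q[:,2],1).round(3),q[:,2].mean())
```

```text
[-10.33101175  -6.19780998  12.12449996] 0.029682559821731378 64.96919989585876
t 20.53 now [-0.1421  0.064   0.156 ] shift [-0.21  0.    0.  ] turn -0.12
61
[-0.007  0.182] 0.1829340857256368
```

View pics/s4.png

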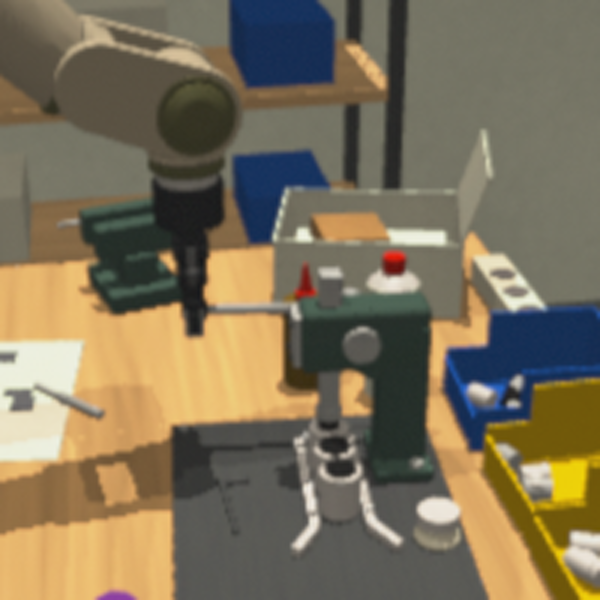

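The lever runs level from the knob at (195,315) to the press head. The ram is down on the first sleeve and the row is still closed up, so I'm handing the job in.

```bash
python3 -c "
from h import *
print(env.close_job())"
```

```text
the job is handed in; nothing more can be done
None
```

I handed the job in at about 20.6 s, with no verdict returned: by camera and force readings, the three sleeves are closed up against the end stop, the lever is held level by its knob (about 12 N upward on the gripper), and I didn't measure the plug directly.

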